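Flip the pressure tap plate over the manifold step

ROBOT

A 6-joint arm with a two-finger parallel gripper is mounted at the origin on the work surface. World frame = base frame: x ahead of the robot, y to its left, z up, the work surface at z = 0. Lengths are in m, angles in degrees, forces in N, time in s.
With the tool pointing down it reaches from about 0.3 to 0.75 m from the base axis. Payload 8.5 kg.
Tool frame: the origin (TCP) lies at the centre of the arm's flange, where the gripper is bolted on; the fingertips stand 173 mm ahead of it and the grasp point (between the pads) lies env.pinch_z ahead of it (env.pinch_z is the distance from the TCP to the grasp point, in m); z points along the fingers, y is the line along which they close (so a half turn about z gives the same grasp; the last joint's range is limited). The gripper opens to 85 mm and grips with 20 to 120 N. Pads are 22 mm wide; open, the fingers measure 114 mm over their backs; the gripper's body (76 mm by 85 mm) begins 54 mm behind the grasp point. The pads swing forward as they close: fully open they stand 13 mm farther back than shut.
Start: joints at [-76.392, 21.807, 74.336, -0, 83.858, -12.336], TCP at [0.241, -0.495, 0.405] pointing down, gripper open.
Joint ranges: [-178.18, 178.18], [-50.72, 133.34], [12.68, 142.11], [-81.47, 261.47], [9.98, 163.14], [-165.26, 165.26]. Speed limits (degrees/s): [136.94, 136.94, 180, 180, 180, 180].

INTERFACE

Orientations are given as a 3x3 rotation matrix whose columns are the frame's x, y, z axes.
In Python, from rig import env, get_image, job, spotter gives the robot as it stands. The module is installed in compiled form; this text tells all that it offers.
- The arm moves only by the shell command python3 -m creep 'ROWS' [FORCE]. ROWS is text: rows parted by semicolons, each of 7 numbers parted by spaces: the turn, a rotation vector about the tool's x, y, z in units of 8 degrees (1.0 is 8 degrees), then the shift along the tool's x, y, z in units of 30 mm (1.0 is 30 mm), then the finger opening in mm, from 0 to 85.4. A call has 1 to 12 rows; each row is the pose to reach, as a shift and turn from the pose commanded when the call began, along the tool's axes at that moment; what a row does not reach only later rows make up. A row lasts 1/10 s, in which the tool goes at most 50 mm and 8.59 degrees, less where a joint would pass 70% of its speed; a pose out of reach is approached as far as the arm can. A call with a gripper value outside its range is refused whole. The fingers move at their own pace and stop on an object; FORCE is the grip in N (left out, the last holds). Time passes only in rows, so rows that repeat a pose let the fingers close. It gives the time, the measured TCP pose, the force, the opening and the grip force at its end, in the units of the state.
- env.observe(): the state, without advancing time (a new reading comes with each control period).
- get_image(name): name is "side" or "top" or "wrist"; returns a dict with "image" (400x640x3 uint8, blue, green, red), "depth" (400x640 float32, m along the optical axis (not along the pixel's ray), 0 where there is no reading), "intrinsics" (3x3 intrinsics, pixels), "view" (4x4, takes a point from world to camera coordinates). Camera axes: x right, y up, looking along -z (the intrinsics and any distortion apply to the point x, -y, -z); pixel columns grow to the right and rows downward; lengths in m; the calibration is good to about 2 mm. A picture is of the moment at which its call begins.
- job.close_job(): hands the job in; it is judged then, once.
Trained networks look in a picture, given as the dict that the camera call returned (one of the last four; its "shot" number tells which), for a name from the list of things; names that differ only in an ending like _2 or _b are one class to them, and where a whole thing is asked for, a point or a joint stands for the part that bears it (a point fixed in the world has none). Each returns a list of dicts, best first, with "p" (0 to 1); they miss things now and then, are a little off and sometimes report something else, mostly with a low value. They report only what shows in the picture. A call takes as long as a camera call. They do not tell look-alikes from the thing itself.
- spotter.boxes_of(label, picture): "xy" ([column, row] in pixels, amid what is visible of it).
The state is a dict: "time_s": time; "q": joint angles; "qvel": joint speeds; "joint_efforts": joint torques, N m; "position": TCP position; "tool_rot": TCP orientation; "ft_force": force on the tool from outside, world axes, zero at the start; "wrist_torque": the same for the moment, N m; "grip_width": finger opening in m; "gripper_force": force on a finger pad.
Only numpy, scipy, OpenCV 4.12 (cv2) and the standard library are available. Lean on these libraries where they do the work, as an engineer would, in place of code of your own. Each camera call takes 0.05 s, during which the arm holds its last target. There are 200 camera calls.

TASK

The tap plate lies plain side up on the low deck of the blue manifold. Without lifting it clear of the manifold, push its overhanging edge so that its far edge butts against the step, the plate tips up on that edge and flips over onto the high deck, black gasket face with the brass taps upward, then push it along the high deck until it lies square against the back stop. Do not press the red mushroom button or shift the pitot tube and the brass plugs.

Things in the scene. Friction and masses are not known exactly. Their poses are not given: they have to be found in the camera images.
- manifold: Blue stepped polymer block fixed to the counter, 205 mm long (x), 130 wide (y). Its x axis points from the low deck (near the robot) across the step to the back stop; z up. Origin: on the counter below the middle of the step's face. Low deck: x -68 to 0, 60 high, open below in front of x = -68. No side walls; brass nipples stick out 18 from both y sides, 35 above the counter.
- step_foot (a point): middle of the foot of the manifold's step, at low deck height, x = 0 on the manifold. The step's upright face is 16 mm high; beyond it the high deck runs x 0 to 125 mm, 76 above the counter
- stop_face (a point): middle of the foot of the back stop's face, at high deck height, x = 125 mm on the manifold. The stop is a wall 12 thick, 24 high above the high deck
- plate: Loose aluminium tap plate, 90 (x) by 80 (y) by 10 mm, about 0.19 kg. Origin: centre of its gasket face (black, six flush brass taps), down at the start; z points to the plain face. It starts flat on the low deck, x towards the step, 5 to 15 short of it; its rear edge overhangs free. Standing on its front edge at the step, it falls onto the high deck once tipped about 100 degrees.
- plate_front (a point): middle of the plate's front edge face (45 from its centre along its x, half-way through its thickness), the edge that butts against the step
- plate_rear (a point): middle of the plate's rear edge face (45 mm from its centre against its x, half-way through its thickness), the edge that is pushed. Overhangs the low deck's front by 22 mm when the front edge touches the step. Fingertips pressed against it with about 10 N hold it by friction well enough to swing it up as they rise; the underside of the overhang can also be pushed
- button_box: bystander: red box 80 x 75 x 55 high, fixed, with a red mushroom button on a yellow housing on top, about 78 high in all, 190 to 230 to one side of the manifold's middle; origin at the centre of its underside
- estop (a joint): travel of the mushroom button, m: 0 up, 0.006 fully pressed; leave it up
- pitot: bystander: loose chrome tube 12 thick bent to an L, 140 along its x and 55 along its y, lying on the counter on the other side of the manifold; origin at the middle of its long leg, on the counter
- plug1: bystander: loose brass knurled plug, 28 diameter, 28 high, standing on the counter beside the low deck; origin at the centre of its underside
- plug2: bystander: a second brass plug, same size, on the other side
Mind the look-alikes: they are no part of the job. There is more than one size of the plate; the job needs the middle-sized.

How it is judged:
By the outcome, as a careful person would: the job done as asked, in the order asked, and still so for the second after the job is handed in, with the robot touching nothing.
It also fails if it takes over 58 s, if anything falls off the work surface, if the arm or the gripper's body presses on something with over 40 N, if the wrist force passes 120 N, or if a joint passes its speed limit or range.

## Working session

There is one attempt and no reset: what is moved stays moved. The work goes in short steps, Python scripts to look and compute and a shell command to move; the robot and the scene stay as the last step left them, time stands still between calls to the robot, and variables do not carry over. Pictures are saved under pics/ and viewed, at most 10 in all, crops included, and the job is handed in when it is done.

```bash
mkdir -p pics
cat > h.py <<'E'
import numpy as np, cv2
from rig import env,get_image,job,spotter
def pix2w(im,u,v,z=None,r=2):
    K=np.array(im["intrinsics"]);V=np.array(im["view"]);Vi=np.linalg.inv(V)
    d=np.array([(u-K[0,2])/K[0,0],-(v-K[1,2])/K[1,1],-1.])
    if z is None:
        p=im["depth"][int(v)-r:int(v)+r+1,int(u)-r:int(u)+r+1];p=p[p>0]
        if not len(p): return None
        t=np.median(p)
    else:
        w=Vi[:3,:3]@d; t=(z-Vi[2,3])/w[2]
    return Vi[:3,:3]@(d*t)+Vi[:3,3]
def w2pix(im,P):
    K=np.array(im["intrinsics"]);V=np.array(im["view"])
    c=V[:3,:3]@np.array(P)+V[:3,3]
    return K[0,0]*c[0]/-c[2]+K[0,2],K[1,1]*-c[1]/-c[2]+K[1,2]
E
python3 - <<'E'
from h import *
np.set_printoptions(precision=4,suppress=True)
s=env.observe();print(s['time_s'],s['position'],s['tool_rot'],env.pinch_z,s['ft_force'])
for n in ("top","side"):
    im=get_image(n);cv2.imwrite(f"pics/{n}0.png",im["image"])
    print(n,im.keys(),np.linalg.inv(im["view"])[:3,3])
    for l in ("manifold","step_foot","stop_face","plate","plate_front","plate_rear","button_box","pitot","plug1"):
        for b in spotter.boxes_of(l,im)[:4]:
            print(l,round(b['p'],2),np.round(b['xy']),pix2w(im,*b['xy']))
E
```

```text
0.0 [ 0.2406 -0.4945  0.4041] [[ 0.8992  0.4374 -0.0004]
 [ 0.4374 -0.8992  0.0014]
 [ 0.0003 -0.0015 -1.    ]] 0.1547 [ 0.1283  0.5293 -0.1424]
top dict_keys(['image', 'depth', 'intrinsics', 'view', 'shot']) [0.4176 0.0376 0.8909]
manifold 0.64 [360. 164.] [ 0.633  -0.0548  0.0763]
step_foot 0.96 [357. 166.] [ 0.6303 -0.0491  0.0761]
stop_face 0.86 [361. 164.] [ 0.6346 -0.0588  0.0765]
plate 0.9 [352. 211.] [ 0.5283 -0.036   0.07  ]
plate 0.62 [369. 268.] [ 0.4025 -0.0822  0.0066]
plate 0.58 [449. 265.] [ 0.4105 -0.2654  0.014 ]
plate_front 0.86 [451. 268.] [ 0.403  -0.2695  0.0139]
plate_front 0.77 [354. 213.] [ 0.5225 -0.0406  0.07  ]
plate_front 0.63 [366. 269.] [ 0.4006 -0.073   0.0067]
plate_rear 0.98 [447. 269.] [ 0.4018 -0.2614  0.0142]
plate_rear 0.89 [365. 268.] [ 0.4009 -0.0728  0.0068]
plate_rear 0.62 [356. 210.] [ 0.529  -0.0456  0.0701]
button_box 0.79 [264. 173.] [0.6116 0.1595 0.0767]
pitot 0.64 [444. 167.] [ 0.6454 -0.269   0.0104]
plug1 0.5 [301. 217.] [0.5187 0.0794 0.0268]
side dict_keys(['image', 'depth', 'intrinsics', 'view', 'shot']) [0.1299 0.8176 0.6576]
manifold 0.74 [304. 200.] [0.6176 0.0039 0.0723]
manifold 0.65 [271. 236.] [0.6084 0.1784 0.0735]
step_foot 0.89 [305. 202.] [0.6097 0.014  0.073 ]
stop_face 0.93 [304. 201.] [0.6154 0.0077 0.0722]
plate 0.92 [412. 194.] [ 0.4015 -0.2553  0.0107]
plate 0.85 [340. 205.] [ 0.5243 -0.0193  0.0693]
plate 0.67 [389. 227.] [ 0.4034 -0.0696  0.0052]
plate_front 0.89 [341. 202.] [ 0.5311 -0.0378  0.068 ]
plate_front 0.74 [389. 226.] [ 0.4067 -0.0762  0.0058]
plate_front 0.71 [412. 192.] [ 0.4006 -0.2614  0.0125]
plate_rear 0.96 [340. 203.] [ 0.5318 -0.0325  0.0668]
plate_rear 0.77 [413. 192.] [ 0.4    -0.261   0.0115]
button_box 0.77 [273. 249.] [0.5938 0.1943 0.0513]
pitot 0.49 [344. 181.] [ 0.6244 -0.2551 -0.0033]
plug1 0.54 [324. 250.] [0.5122 0.0952 0.0076]
```

Run:
```python
from h import *
im=get_image("top")
c=im["image"][110:310,200:500];cv2.imwrite("pics/topc.png",cv2.resize(c,None,fx=2.6,fy=2.6,interpolation=cv2.INTER_CUBIC))
np.set_printoptions(precision=4,suppress=True)
# height map -> world point cloud
K=np.array(im["intrinsics"]);Vi=np.linalg.inv(im["view"])
v,u=np.mgrid[0:400,0:640];d=im["depth"]
P=np.stack([(u-K[0,2])/K[0,0]*d,-(v-K[1,2])/K[1,1]*d,-d],-1)@Vi[:3,:3].T+Vi[:3,3]
def rect(name,zlo,zhi,lo,hi):
    m=(P[...,2]>zlo)&(P[...,2]<zhi)&(P[...,0]>lo[0])&(P[...,0]<hi[0])&(P[...,1]>lo[1])&(P[...,1]<hi[1])&(d>0)
    n,l,st,_=cv2.connectedComponentsWithStats(m.astype(np.uint8))
    k=1+np.argmax(st[1:,4]);q=P[l==k][:,:2].astype(np.float32)
    r=cv2.minAreaRect(q*1000);print(name,st[k,4],np.round(r[0],1),np.round(r[1],1),round(r[2],1),'\n',cv2.boxPoints(r).round(1).tolist(),np.median(P[l==k][:,2]))
rect('lowplate',.066,.0732,(.45,-.12),(.585,.05))
rect('high',.0733,.08,(.54,-.16),(.75,.08))
rect('stop',.09,.11,(.6,-.2),(.85,.1))
rect('p2',.004,.02,(.33,-.14),(.47,-.02))
rect('p3',.006,.03,(.3,-.36),(.49,-.18))
```

```text
lowplate 1417 [528.3 -40.6] [78.5 90.6] 89.8 
 [[482.8999938964844, -79.69999694824219], [573.5, -79.9000015258789], [573.7000122070312, -1.5], [483.20001220703125, -1.2000000476837158]] 0.07002277503671606
high 3024 [642.6 -49.2] [126.4 130.1] 1.2 
 [[578.0999755859375, 14.600000381469727], [580.7999877929688, -115.5], [707.0999755859375, -112.9000015258789], [704.4000244140625, 17.200000762939453]] 0.07610929556853807
stop 375 [709.9 -47.5] [ 12.7 129.6] 0.4 
 [[703.0, 17.200000762939453], [704.0, -112.4000015258789], [716.7999877929688, -112.30000305175781], [715.7000122070312, 17.299999237060547]] 0.0994597044320712
p2 741 [402.7 -75.9] [67.3 60.3] 28.1 
 [[358.79998779296875, -65.19999694824219], [387.20001220703125, -118.4000015258789], [446.6000061035156, -86.69999694824219], [418.20001220703125, -33.5]] 0.007522713376638235
p3 2636 [ 406.3 -270. ] [124.8 112.5] 22.0 
 [[327.29998779296875, -241.1999969482422], [369.5, -345.5], [485.20001220703125, -298.79998779296875], [443.0, -194.5]] 0.013927283629372678
```

View pics/topc.png

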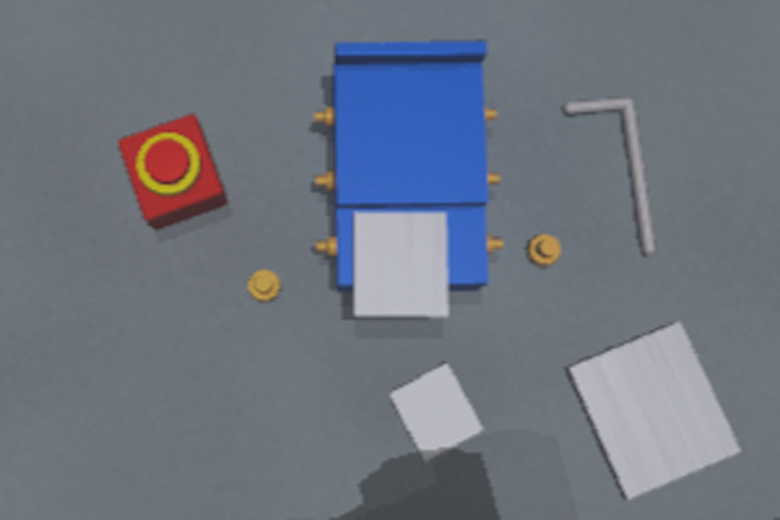

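View pics/side0.png

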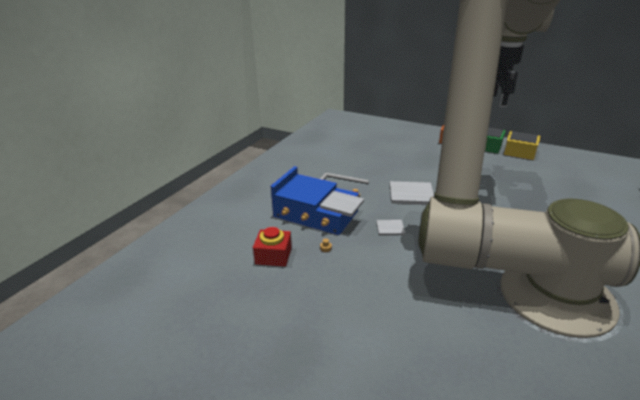

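The top view shows three plates: one on the low deck at (352,211), measuring 90×80; a small one at (369,268), about 67×60; and a large one at (449,265), about 125×112. The job's plate is the middle-sized one on the deck, and the crop confirms it. The side view shows the deck clear and the arm away from it.

Plan: keep the tool y along world y with the fingers half open, tilt it about 45°, and use the finger flanks as a wedge under the rear edge. Then swing the plate up along an arc.

```bash
python3 -m creep '1 0 0 0 0 0 40; 0 0 1 3 -4 0 40; 0 0 2 6 -8 0.8 40; 0 0 3.2 9.6 -12.2 1.6 40; 0 0 3.2 9.6 -12.2 1.6 40; 0 0 3.2 9.6 -12.2 1.6 40; 0 0 3.2 9.6 -12.2 1.6 40; 0 0 3.2 9.6 -12.2 1.6 40; 0 0 3.2 9.6 -12.2 1.6 40; 0 0 3.2 9.6 -12.2 1.6 40; 0 0 3.2 9.6 -12.2 1.6 40; 0 0 3.2 9.6 -12.2 1.6 40' 20
```

```text
time_s: 2.25
position: [0.3394, -0.0374, 0.3567]
tool_rot: [[1.0, 0.01, -0.0], [0.01, -1.0, 0.0], [-0.0, -0.0, -1.0]]
ft_force: [0.2, -0.7, 0.2]
grip_width: 0.0399
gripper_force: 0.0
```

```bash
python3 -m creep '0 1 0 0 -0.0 1 40; 0 2 0 0 0 2 40; 0 3 0 0 0 3 40; 0 4 0 0 0.1 4 40; 0 5 0 0 0.1 5 40; 0 5.6 0 0 0.1 5 40; 0 5.6 0 0 0.1 5 40; 0 5.6 0 0 0.1 5 40; 0 5.6 0 0 0.1 5 40'
python3 - <<'E'
from h import *
s=env.observe();print(s['q'],s['time_s'])
im=get_image("wrist");cv2.imwrite("pics/w1.png",im["image"])
E
```

```text
time_s: 3.15
position: [0.3429, -0.0383, 0.2166]
tool_rot: [[0.762, 0.06, 0.645], [0.005, -0.996, 0.087], [0.647, -0.063, -0.76]]
ft_force: [-0.2, 0.8, 0.8]
grip_width: 0.0399
gripper_force: 0.0
[-32.67619189  19.7204127  130.24637215  96.65167229  25.06587777
 -34.61210326] 3.15
```

View pics/w1.png

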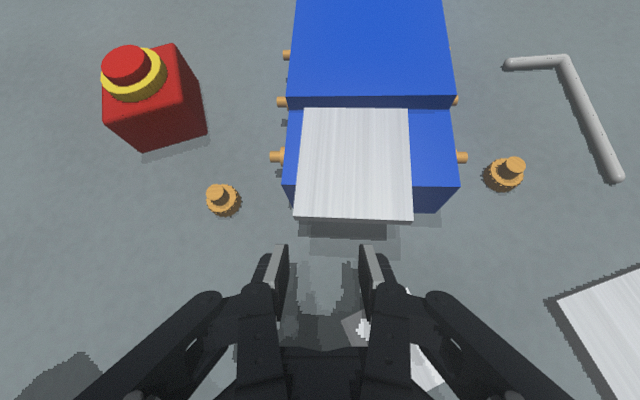

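The wrist view shows both fingers squared up in front of the plate's rear edge (row 218). The 45° pose this close to the base is at the edge of reach, so I'll use about 30°.

```bash
python3 -m creep '0 -0.5 0 0.3 0 0.1 40; 0 -1 0 0.6 0 0.2 40; 0 -1.5 0 0.9 0 0.3 40; 0 -1.9 0 1 0 0.4 40; 0 -1.9 0 1 0 0.4 40; 0 -1.9 0 1 0 0.4 40; 0 -1.9 0 1 0 0.4 40'
python3 - <<'E'
from rig import env
s=env.observe();print(s['q'],s['time_s'])
E
```

```text
time_s: 3.9
position: [0.3733, -0.0363, 0.2271]
tool_rot: [[0.905, 0.061, 0.421], [0.028, -0.996, 0.085], [0.424, -0.065, -0.903]]
ft_force: [-0.2, 0.8, -0.6]
grip_width: 0.0401
gripper_force: 0.0
[-27.49526132  18.88140907 121.2302822   39.83239974  24.85460581
  25.49272113] 3.9
```

```bash
cat > g.py <<'E'
import sys,numpy as np
from rig import env
from scipy.spatial.transform import Rotation as R
# args: tilt(deg) then TCP x y z   (or 'c' prefix: contact point x y z with s, off)
def goal(tilt,p,yaw=0.6):
    s=env.observe();Rc=np.array(s['tool_rot']);U,_,Vt=np.linalg.svd(Rc);Rc=U@Vt
    t=np.radians(tilt)
    Rd=np.array([[np.cos(t),0,np.sin(t)],[0,-1,0],[np.sin(t),0,-np.cos(t)]])
    Rd=R.from_euler('z',yaw,degrees=True).as_matrix()@Rd
    rv=np.degrees(R.from_matrix(Rc.T@Rd).as_rotvec())/8
    sh=Rc.T@(np.array(p)-np.array(s['position']))/.03
    print(tilt,np.round(p,4),'->',*np.round(rv,2),*np.round(sh,2))
def tcp(C,y,tilt,sl,h=.011):
    t=np.radians(tilt);d=np.array([np.sin(t),0,-np.cos(t)]);n=np.array([np.cos(t),0,np.sin(t)])
    return np.array([C[0],y,C[1]])-sl*d-h*n
E
python3 - <<'E'
from g import *
for a in (28,33):
    for c in ((.455,.06),(.475,.06)): goal(a,tcp(c,-.04,a,.152))
E
```

```text
28 [ 0.3739 -0.04    0.189 ] -> -0.58 0.37 0.12 -0.52 0.21 1.15
28 [ 0.3939 -0.04    0.189 ] -> -0.58 0.37 0.12 0.08 0.25 1.43
33 [ 0.363  -0.04    0.1815] -> -0.58 0.99 0.1 -0.96 0.2 1.22
33 [ 0.383  -0.04    0.1815] -> -0.58 0.99 0.1 -0.36 0.24 1.5
```

```bash
python3 -m creep '-0.3 0.2 0.1 -0.5 0.2 0.4 40; -0.6 0.4 0.1 -0.5 0.2 0.8 40; -0.6 0.4 0.1 -0.5 0.2 1.15 40; -0.6 0.4 0.1 -0.5 0.2 1.15 40; -0.6 0.4 0.1 -0.5 0.2 1.15 40'
python3 - <<'E'
from g import *
from h import *
s=env.observe();print(s['q'],s['time_s'])
im=get_image("wrist");cv2.imwrite("pics/w2.png",im["image"])
im=get_image("side");cv2.imwrite("pics/s2.png",cv2.resize(im["image"][150:250,270:430],None,fx=4.5,fy=4.5,interpolation=cv2.INTER_CUBIC))
E
```

```text
time_s: 4.4
position: [0.3744, -0.0395, 0.1891]
tool_rot: [[0.881, 0.012, 0.472], [0.012, -1.0, 0.003], [0.472, 0.003, -0.881]]
ft_force: [0.3, 0.5, -0.2]
grip_width: 0.0402
gripper_force: 0.0
[-27.17109979  24.83062861 124.50972644  67.79758098  13.62668713
  -2.25077897] 4.4
```

View pics/s2.png

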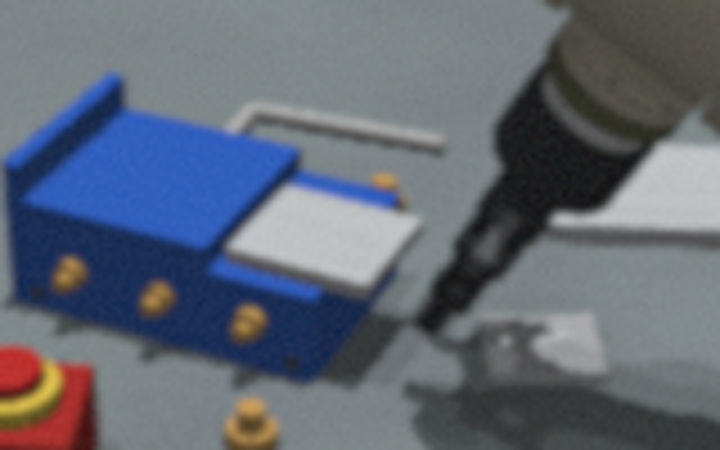

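View pics/w2.png

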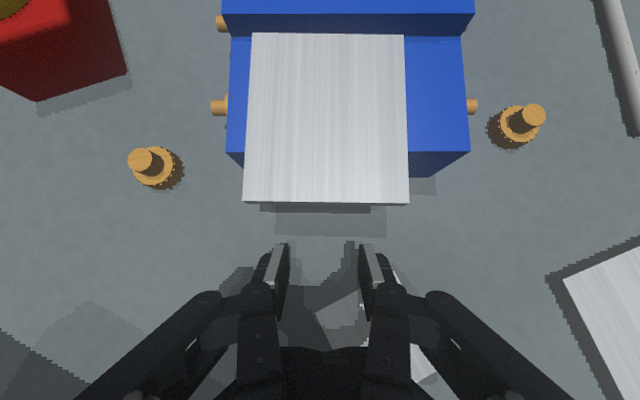

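Both views show the fingertips in front of and below the rear edge (wrist view, plate edge at row 203), centred on it. Now I'll push the plate in to the step.

```bash
python3 -m creep '0 0 0 0.2 0 0.1 40; 0 0 0 0.4 0 0.2 40; 0 0 0 0.6 0 0.3 40; 0 0 0 0.7 0 0.38 40; 0 0 0 0.8 0 0.43 40; 0 0 0 0.86 0 0.46 40; 0 0 0 0.92 0 0.5 40'
python3 - <<'E'
from g import *
s=env.observe();print(s['q'],s['time_s'])
E
```

```text
time_s: 5.2
position: [0.4058, -0.0388, 0.1889]
tool_rot: [[0.881, 0.012, 0.472], [0.012, -1.0, 0.003], [0.472, 0.003, -0.881]]
ft_force: [-2.1, 0.2, 0.4]
grip_width: 0.0399
gripper_force: 0.5
[-24.70112846  26.32878595 119.6812738   55.4255673   14.05802164
  12.61930429] 5.2
```

```bash
python3 -m creep '0 0 0 0.06 0 0.03 40; 0 0 0 0.12 0 0.06 40; 0 0 0 0.16 0 0.08 40'
python3 - <<'E'
from h import *
np.set_printoptions(precision=4,suppress=True)
im=get_image("wrist");cv2.imwrite("pics/w3.png",im["image"])
E
```

```text
time_s: 5.5
position: [0.4099, -0.0384, 0.1885]
tool_rot: [[0.883, 0.012, 0.469], [0.012, -1.0, 0.004], [0.469, 0.002, -0.883]]
ft_force: [-17.5, -4.5, 3.5]
grip_width: 0.0399
gripper_force: 7.1
```

View pics/w3.png

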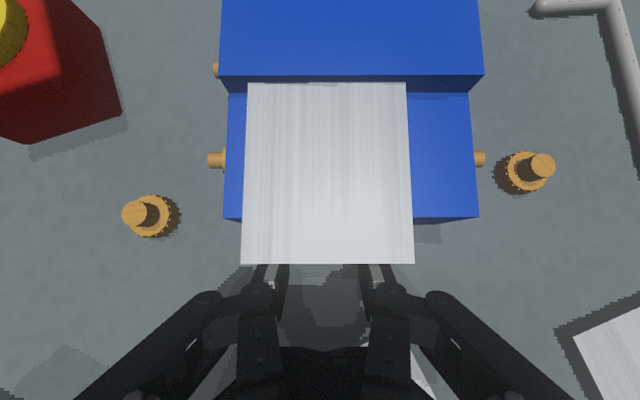

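The plate is butted squarely on the step: front edge at row 83 against the step line, rear edge at row 264 on both fingers, 17 N. Now I'll swing it up along the arc.

```bash
python3 -m creep '0 0 0 0.05 0 -0.12 40; 0 0 0 0.1 0 -0.24 40; 0 0 0 0.23 0 -0.46 40; 0 0 0 0.38 0 -0.67 40; 0 0 0 0.54 0 -0.87 40; 0 0 0 0.72 0 -1.05 40; 0 0 0 0.91 0 -1.21 40; 0 0 0 0.91 0 -1.21 40'
python3 - <<'E'
from h import *
print(env.observe()['q'])
im=get_image("wrist");im2=get_image("side")
a=cv2.resize(im["image"],(480,300));b=cv2.resize(im2["image"][150:250,270:430],(480,300),interpolation=cv2.INTER_CUBIC)
cv2.imwrite("pics/w4.png",np.vstack([a,b]))
E
```

```text
time_s: 6.35
position: [0.4184, -0.0386, 0.2345]
tool_rot: [[0.881, 0.012, 0.474], [0.013, -1.0, 0.002], [0.474, 0.004, -0.881]]
ft_force: [-2.0, -0.5, 1.0]
grip_width: 0.0397
gripper_force: 0.8
[-23.83460948  20.87334049 114.95936     32.52271387  21.09976952
  37.25313178]
```

View pics/w4.png

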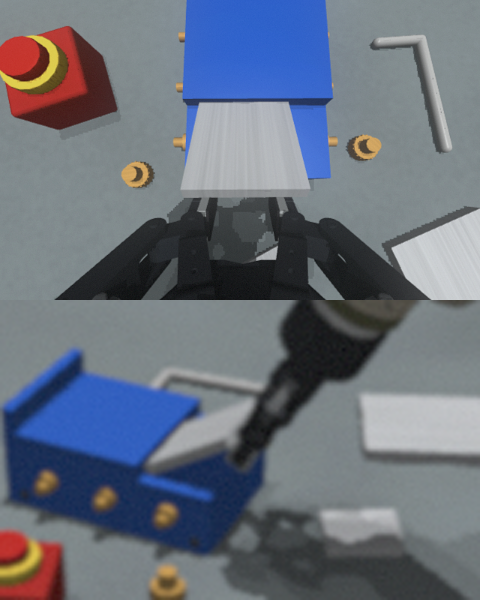

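The plate is tilted about 30°, with its front edge at the step foot and its rear edge on both fingers. I'll keep going along the arc.

```bash
python3 -m creep '0 0 0 0.21 0 -0.14 40; 0 0 0 0.43 0 -0.26 40; 0 0 0 0.65 0 -0.36 40; 0 0 0 0.88 0 -0.44 40; 0 0 0 1.12 0 -0.49 40; 0 0 0 1.37 0 -0.51 40; 0 0 0 1.62 0 -0.52 40; 0 0 0 1.87 0 -0.5 40; 0 0 0 1.87 0 -0.5 40'
python3 - <<'E'
from h import *
print(env.observe()['q'])
im=get_image("wrist");im2=get_image("side")
a=cv2.resize(im["image"],(480,300));b=cv2.resize(im2["image"][150:250,270:430],(480,300),interpolation=cv2.INTER_CUBIC)
cv2.imwrite("pics/w5.png",np.vstack([a,b]))
E
```

```text
time_s: 7.35
position: [0.4615, -0.0381, 0.2741]
tool_rot: [[0.88, 0.012, 0.474], [0.013, -1.0, 0.002], [0.474, 0.004, -0.88]]
ft_force: [-0.7, -0.0, 0.3]
grip_width: 0.0401
gripper_force: 0.1
[-21.29875296  19.69960988 105.82297374  20.73346375  29.49486359
  52.086381  ]
```

View pics/w5.png

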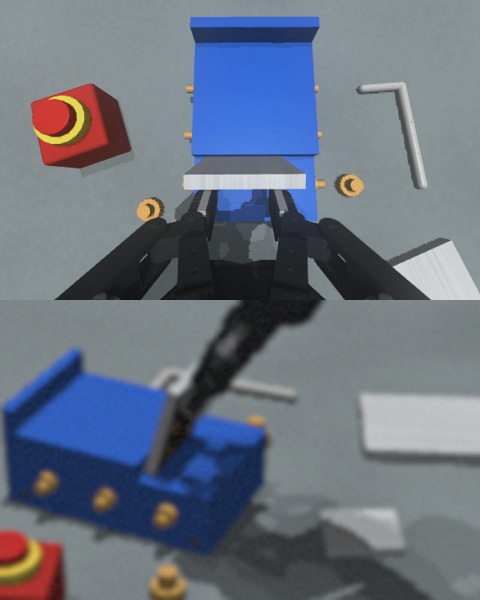

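The plate stands at about 70°, square to the step. Next I'll take it past upright.

```bash
python3 -m creep '0 0 0 0.25 0 0.04 40; 0 0 0 0.5 0 0.11 40; 0 0 0 0.75 0 0.2 40; 0 0 0 0.98 0 0.31 40; 0 0 0 1.13 0 0.39 40; 0 0 0 1.27 0 0.47 40; 0 0 0 1.42 0 0.55 40; 0 0 0 1.57 0 0.63 40; 0 0 0 1.72 0 0.71 40; 0 0 0 1.86 0 0.79 40; 0 0 0 1.86 0 0.79 40; 0 0 0 1.86 0 0.79 40'
python3 - <<'E'
from h import *
print(env.observe()['q'])
im=get_image("wrist");im2=get_image("side")
a=cv2.resize(im["image"],(480,300));b=cv2.resize(im2["image"][150:250,270:430],(480,300),interpolation=cv2.INTER_CUBIC)
cv2.imwrite("pics/w6.png",np.vstack([a,b]))
E
```

```text
time_s: 8.65
position: [0.5209, -0.0372, 0.2791]
tool_rot: [[0.881, 0.012, 0.473], [0.012, -1.0, 0.003], [0.473, 0.003, -0.881]]
ft_force: [-0.2, 0.1, 0.2]
grip_width: 0.0399
gripper_force: 0.0
[-18.53816405  24.03948447  96.60120576  16.07199744  33.49997055
  59.31797365]
```

View pics/w6.png

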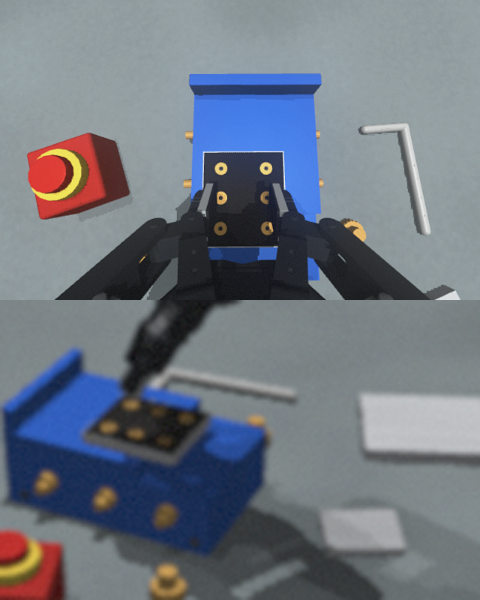

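It flipped cleanly: six taps up, lying on the high deck square to the manifold, with its near edge overhanging the step a little. Now I'll set the tool vertical behind that edge.

Run:
```python
from g import *
goal(0,[.525,-.040,.31])
```

```text
0 [ 0.525 -0.04   0.31 ] -> 0.02 -3.53 0.02 0.61 0.1 -0.84
```

```bash
python3 -m creep '0 0 0 0.2 0 -0.84 40; 0 -1 0 0.4 0 -0.84 40; 0 -2 0 0.6 0.1 -0.84 40; 0 -3 0 0.6 0.1 -0.84 40; 0 -3.5 0 0.6 0.1 -0.84 40; 0 -3.5 0 0.6 0.1 -0.84 40; 0 -3.5 0 0.6 0.1 -0.84 40'
python3 - <<'E'
from g import *
from h import *
im=get_image("wrist");cv2.imwrite("pics/w7.png",im["image"])
for n in("wrist","top"):
    im=get_image(n)
    K=np.array(im["intrinsics"]);Vi=np.linalg.inv(im["view"]);v,u=np.mgrid[0:400,0:640];d=im["depth"]
    P=np.stack([(u-K[0,2])/K[0,0]*d,-(v-K[1,2])/K[1,1]*d,-d],-1)@Vi[:3,:3].T+Vi[:3,3]
    m=(abs(P[...,2]-.086)<.004)&(P[...,0]>.53)&(P[...,0]<.7)&(P[...,1]>-.12)&(P[...,1]<.02)
    q=(P[m][:,:2]*1000).astype(np.float32);print(n,len(q),np.percentile(q,[.5,99.5],axis=0),cv2.minAreaRect(q))
goal(0,[.525,-.040,.250])
E
```

```text
time_s: 9.45
position: [0.5249, -0.04, 0.3098]
tool_rot: [[1.0, 0.012, 0.006], [0.012, -1.0, -0.003], [0.006, 0.003, -1.0]]
ft_force: [0.6, -0.4, -0.4]
grip_width: 0.0401
gripper_force: 0.0
wrist 16675 [[552.60242554 -78.22696289]
 [641.91019104   1.0414313 ]] ((596.9891357421875, -38.59147262573242), (90.81549835205078, 80.4460220336914), 0.9199550747871399)
top 50 [[561.65147766 -34.13721977]
 [640.95513428  -7.89097159]] ((601.0216674804688, -21.065113067626953), (2.9191513061523438, 84.57623291015625), 72.65767669677734)
0 [ 0.525 -0.04   0.25 ] -> 0.02 -0.04 0.01 -0.0 -0.01 2.0
```

View pics/w7.png

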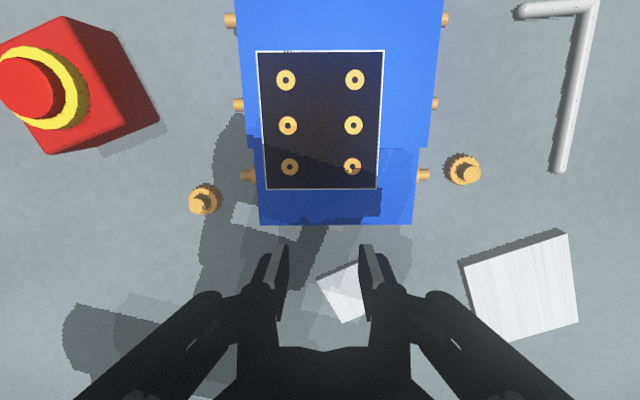

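The picture shows the plate flat with its gasket up, near edge at row 188, and the fingers behind it. I'll lower and push.

```bash
python3 -m creep '0 0 0 0 0 0.7 40; 0 0 0 0 0 1.4 40; 0 0 0 0 0 2 40; 0 0 0 0 0 2 40; 0 0 0 0.2 0 2 40; 0 0 0 0.4 0 2 40; 0 0 0 0.6 0 2 40; 0 0 0 0.8 0 2 40; 0 0 0 1 0 2 40; 0 0 0 1.2 0 2 40; 0 0 0 1.4 0 2 40; 0 0 0 1.4 0 2 40'
python3 - <<'E'
from h import *
im=get_image("wrist");im2=get_image("side")
a=cv2.resize(im["image"],(480,300));b=cv2.resize(im2["image"][150:250,270:430],(480,300),interpolation=cv2.INTER_CUBIC)
cv2.imwrite("pics/w8.png",np.vstack([a,b]))
E
```

```text
time_s: 10.8
position: [0.568, -0.0398, 0.25]
tool_rot: [[1.0, 0.012, 0.005], [0.012, -1.0, -0.004], [0.005, 0.004, -1.0]]
ft_force: [0.1, 0.0, 0.6]
grip_width: 0.04
gripper_force: 0.0
```

View pics/w8.png

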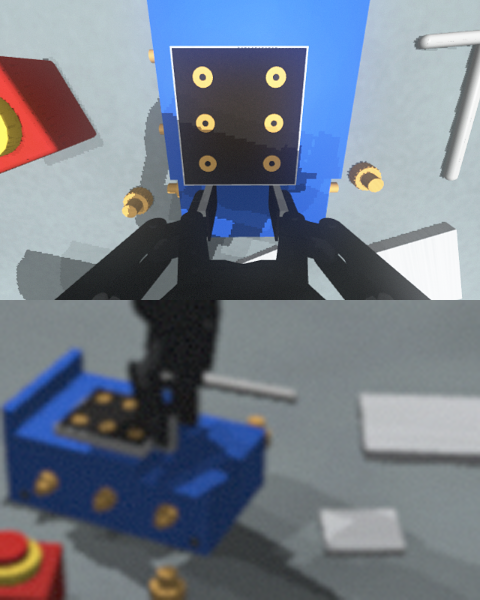

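The plate is sliding squarely along the deck ahead of both fingers. I'll continue to the stop.

```bash
python3 -m creep '0 0 0 0.2 0 0 40; 0 0 0 0.4 0 0 40; 0 0 0 0.6 0 0 40; 0 0 0 0.8 0 0 40; 0 0 0 0.95 0 0 40; 0 0 0 1.05 0 0 40; 0 0 0 1.1 0 0 40; 0 0 0 1.1 0 0 40'; python3 -m creep '0 0 0 0.05 0 0 40; 0 0 0 0.1 0 0 40'
```

```text
time_s: 11.7
position: [0.6003, -0.0394, 0.2502]
tool_rot: [[1.0, 0.012, 0.004], [0.012, -1.0, -0.003], [0.004, 0.004, -1.0]]
ft_force: [-0.5, -0.1, 0.4]
grip_width: 0.0401
gripper_force: 0.0
time_s: 11.9
position: [0.6031, -0.0393, 0.2503]
tool_rot: [[1.0, 0.012, 0.003], [0.012, -1.0, -0.003], [0.003, 0.003, -1.0]]
ft_force: [-2.1, 0.4, 0.3]
grip_width: 0.0401
gripper_force: 1.3
```

```bash
python3 -m creep '0 0 0 0.05 0 0 40; 0 0 0 0.1 0 0 40'; python3 -m creep '0 0 0 0.03 0 0 40; 0 0 0 0.03 0 0 40'
```

```text
time_s: 12.1
position: [0.6047, -0.0393, 0.2502]
tool_rot: [[1.0, 0.012, -0.004], [0.012, -1.0, -0.003], [-0.004, 0.003, -1.0]]
ft_force: [-19.9, -2.5, 10.9]
grip_width: 0.0403
gripper_force: 9.9
time_s: 12.3
position: [0.605, -0.0393, 0.2502]
tool_rot: [[1.0, 0.012, -0.006], [0.012, -1.0, -0.003], [-0.006, 0.003, -1.0]]
ft_force: [-19.9, -1.7, 10.9]
grip_width: 0.0398
gripper_force: 9.7
```

It is firmly on the stop (20 N). I'll retract and check.

```bash
python3 -m creep '0 0 0 -0.2 0 0 40; 0 0 0 -0.6 0 0 40; 0 0 0 -1.2 0 0 40; 0 0 0 -1.2 0 -1 40; 0 0 0 -1.5 0 -2 40; 0 0 0 -2 0 -3.3 40; 0 0 0 -3 0 -4 40; 0 0 0 -3 0 -4 40; 0 0 0 -3 0 -4 40'
python3 - <<'E'
from h import *
from scipy.spatial.transform import Rotation
im=get_image("wrist");cv2.imwrite("pics/w9.png",im["image"])
K=np.array(im["intrinsics"]);Vi=np.linalg.inv(im["view"]);v,u=np.mgrid[0:400,0:640];d=im["depth"]
P=np.stack([(u-K[0,2])/K[0,0]*d,-(v-K[1,2])/K[1,1]*d,-d],-1)@Vi[:3,:3].T+Vi[:3,3]
for n,z,a in(('plate',.086,.5),('stop',.1,.69)):
    m=(abs(P[...,2]-z)<.004)&(P[...,0]>a)&(P[...,0]<.73)&(P[...,1]>-.13)&(P[...,1]<.03)
    q=(P[m][:,:2]*1000).astype(np.float32);print(n,len(q),cv2.minAreaRect(q))
print(env.observe()['time_s'])
E
```

```text
time_s: 13.2
position: [0.5165, -0.04, 0.3703]
tool_rot: [[1.0, 0.012, 0.006], [0.012, -1.0, -0.004], [0.006, 0.004, -1.0]]
ft_force: [-0.1, -0.3, 0.4]
grip_width: 0.0398
gripper_force: 0.0
plate 8687 ((647.3272094726562, -38.53483963012695), (63.219181060791016, 80.34078216552734), 0.6192314624786377)
stop 0 ((0.0, 0.0), (0.0, 0.0), 0.0)
13.25
```

View pics/w9.png

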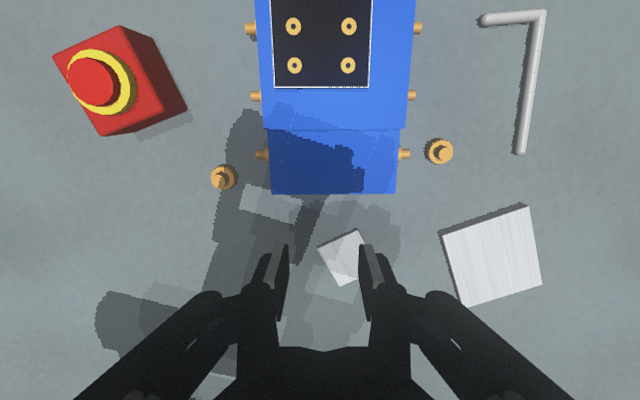

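```bash
python3 -c "
from rig import job
print(job.close_job())"
```

```text
the job is handed in; nothing more can be done
None
```

The plate flipped gasket side up and lies flat on the high deck; I pushed it to the back stop at 20 N and its measured 0.6° turn matches the manifold's. I handed it in at about 13 s with the robot clear and the button, tube and plugs never approached, but I viewed 12 pictures (limit 10), and the last one cut off the stop itself.

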